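Stop the sampler tray rocking

TASK

The sampler's tray plate stands on four feet and one of its corners rocks. Press down on the plate's corners with a fingertip until you have found the one that gives, then press that corner's raised shim lever down until it lies flat, and back off. Leave the other three levers raised, don't pick up or shift the plate, and don't disturb the vials and other things around it.

Things in the scene. Friction and masses are not known exactly. Their poses are not given: they have to be found in the camera images.
- plate: Loose square aluminium plate 190 x 190 x 8 mm, 0.8 to 1.1 kg, resting level on four like round feet, one near each corner (underside 36.8 mm above the table, top 44.8). Origin: centre of the underside; x to its far edge, y to its left edge, z up. A black tray 82 (x) x 150 (y) mm is fixed on its middle, vials in it rising to 35 mm above the plate's top. The corners are bare.
- soft_foot (a joint): How far the one soft foot is down (m): 0 at rest, 0.004 fully. It may be under any corner; this does not tell which. Press on that corner and it sinks 4 to 5 mm against a spring (starts at about 3 N, stops hard at about 6 N), the opposite corner lifting; let go and it comes back. The other three corners stand on firm feet and do not give.
- corner_nl (a point): Point on the plate's top face at its near-left corner, straight over the foot, 18 mm in from the near or far edge and 25 mm in from the left or right edge: the place to press to try this corner.
- corner_nr (a point): Point on the plate's top face at its near-right corner, straight over the foot, 18 mm in from the near or far edge and 25 mm in from the left or right edge: the place to press to try this corner.
- corner_fl (a point): Point on the plate's top face at its far-left corner, straight over the foot, 18 mm in from the near or far edge and 25 mm in from the left or right edge: the place to press to try this corner.
- corner_fr (a point): Point on the plate's top face at its far-right corner, straight over the foot, 18 mm in from the near or far edge and 25 mm in from the left or right edge: the place to press to try this corner.
- shim_nl (a joint): Angle in rad of the shim lever at the near-left corner: 0 = lying flat (level), grows as its free end rises; starts raised at 0.70 to 0.85. A stiff hinge, so it stays where it is left; about 4 N down on its pad moves it. It ends on a hard stop at 0.
- shim_nl_pad (a point): Place to press on that lever: top of a steel leaf 24 wide, 4 thick, 60 mm long that sticks out left past the plate, along the plate's y, centred 25 mm in from the plate's near edge. Point on its centreline 32 mm from the hinge, moves with it; when flat, 18 mm above the table, 28 mm outside the plate's edge. Hinge axis: 4 mm inside that edge, 16 mm above the table.
- shim_nr (a joint): Angle in rad of the shim lever at the near-right corner: 0 = lying flat (level), grows as its free end rises; starts raised at 0.70 to 0.85. A stiff hinge, so it stays where it is left; about 4 N down on its pad moves it. It ends on a hard stop at 0.
- shim_nr_pad (a point): Place to press on that lever: top of a steel leaf 24 wide, 4 thick, 60 mm long that sticks out right past the plate, along the plate's y, centred 25 mm in from the plate's near edge. Point on its centreline 32 mm from the hinge, moves with it; when flat, 18 mm above the table, 28 mm outside the plate's edge. Hinge axis: 4 mm inside that edge, 16 mm above the table.
- shim_fl (a joint): Angle in rad of the shim lever at the far-left corner: 0 = lying flat (level), grows as its free end rises; starts raised at 0.70 to 0.85. A stiff hinge, so it stays where it is left; about 4 N down on its pad moves it. It ends on a hard stop at 0.
- shim_fl_pad (a point): Place to press on that lever: top of a steel leaf 24 wide, 4 thick, 60 mm long that sticks out left past the plate, along the plate's y, centred 25 mm in from the plate's far edge. Point on its centreline 32 mm from the hinge, moves with it; when flat, 18 mm above the table, 28 mm outside the plate's edge. Hinge axis: 4 mm inside that edge, 16 mm above the table.
- shim_fr (a joint): Angle in rad of the shim lever at the far-right corner: 0 = lying flat (level), grows as its free end rises; starts raised at 0.70 to 0.85. A stiff hinge, so it stays where it is left; about 4 N down on its pad moves it. It ends on a hard stop at 0.
- shim_fr_pad (a point): Place to press on that lever: top of a steel leaf 24 wide, 4 thick, 60 mm long that sticks out right past the plate, along the plate's y, centred 25 mm in from the plate's far edge. Point on its centreline 32 mm from the hinge, moves with it; when flat, 18 mm above the table, 28 mm outside the plate's edge. Hinge axis: 4 mm inside that edge, 16 mm above the table.
- vial_1: Capped sample vial, 13 mm across, 32 mm tall, standing loose in the tray; origin under its centre. Leave it standing.
- cap_jar: Small jar, 32 mm across, 42 mm tall, loose on the deck left of the plate, between the two left levers; origin under its centre. Leave it.
- fitting_box: White box 45 x 35 x 22 mm, loose on the deck right of the plate, between the two right levers; origin under its centre. Leave it.
- solvent_bottle: Bottle 70 mm across, 160 mm tall, on the table to the right; origin under its centre. Leave it.
- vial_rack: White vial rack 90 x 140 mm, 54 mm tall with its vials, on the table to the left; origin under its centre. Leave it.
- screwdriver: Screwdriver 180 mm long lying on the table beyond the plate; origin under its middle. Leave it.
- vial_2: Capped sample vial, 13 mm across, 32 mm tall, standing loose in the tray; origin under its centre. Leave it standing.
- vial_3: Capped sample vial, 13 mm across, 32 mm tall, standing loose in the tray; origin under its centre. Leave it standing.

How it is judged (in metres and radians):
On the way, in this order (a step that is already met when the one before it is completed fails the run):
1. the rocking corner has been pressed down until it gave (soft foot more than 2.5 mm down) (value of joint soft_foot above 0.0025 m and contact force between the fingers and plate above 0.5 N), for 0.1 s.
2. the shim lever of that same corner has been pressed flat (within 0.07 rad) (((horizontal distance between soft_foot and shim_nl_pad below 0.09 m and value of joint shim_nl below 0.07 rad) or (horizontal distance between soft_foot and shim_nr_pad below 0.09 m and value of joint shim_nr below 0.07 rad) or (horizontal distance between soft_foot and shim_fl_pad below 0.09 m and value of joint shim_fl below 0.07 rad) or (horizontal distance between soft_foot and shim_fr_pad below 0.09 m and value of joint shim_fr below 0.07 rad))), for 0.2 s.
At the end, for the whole second after the job is handed in: The rocking corner's shim lever lies flat (below 0.07 rad), the other three levers are still raised (above 0.5 rad), and the plate is level (within 0.015 rad), at rest and within 12 mm of where it stood (((horizontal distance between soft_foot and shim_nl_pad below 0.09 m and value of joint shim_nl below 0.07 rad) or (horizontal distance between soft_foot and shim_nr_pad below 0.09 m and value of joint shim_nr below 0.07 rad) or (horizontal distance between soft_foot and shim_fl_pad below 0.09 m and value of joint shim_fl below 0.07 rad) or (horizontal distance between soft_foot and shim_fr_pad below 0.09 m and value of joint shim_fr below 0.07 rad)) and (horizontal distance between soft_foot and shim_nl_pad below 0.09 m or value of joint shim_nl above 0.5 rad) and (horizontal distance between soft_foot and shim_nr_pad below 0.09 m or value of joint shim_nr above 0.5 rad) and (horizontal distance between soft_foot and shim_fl_pad below 0.09 m or value of joint shim_fl above 0.5 rad) and (horizontal distance between soft_foot and shim_fr_pad below 0.09 m or value of joint shim_fr above 0.5 rad) and distance of plate from where it was at the start of the episode below 0.012 m and angle between plate's own z axis and vertical below 0.015 rad and linear speed of plate below 0.01 m/s); the robot touches nothing.
It fails at once if a shim lever of a firm corner was pushed down (below 0.5 rad) (not ((horizontal distance between soft_foot and shim_nl_pad below 0.09 m or value of joint shim_nl above 0.5 rad) and (horizontal distance between soft_foot and shim_nr_pad below 0.09 m or value of joint shim_nr above 0.5 rad) and (horizontal distance between soft_foot and shim_fl_pad below 0.09 m or value of joint shim_fl above 0.5 rad) and (horizontal distance between soft_foot and shim_fr_pad below 0.09 m or value of joint shim_fr above 0.5 rad))).
It fails at once if the plate was lifted (more than 8 mm) or shoved (more than 12 mm) (height (world z) of plate above 0.045 m or distance of plate from where it was at the start of the episode above 0.012 m).
It fails at once if a bystander was moved more than 25 mm or knocked over (distance of any of vial_1, cap_jar, fitting_box, solvent_bottle, vial_rack, screwdriver, vial_2, vial_3 from where it was at the start of the episode above 0.025 m or angle between any of vial_1, cap_jar, fitting_box, solvent_bottle, vial_rack, vial_2, vial_3's own z axis and vertical above 0.5 rad).
It also fails if it takes over 51 s, if anything falls off the work surface, if the arm or the gripper's body presses on something with over 40 N, if the wrist force passes 120 N, or if a joint passes its speed limit or range.

ROBOT

A 6-joint arm with a two-finger parallel gripper is mounted at the origin on the work surface. World frame = base frame: x ahead of the robot, y to its left, z up, the work surface at z = 0. Lengths are in mm, angles in rad, forces in N, time in s.
With the tool pointing down it reaches from about 375 to 900 mm from the base axis. Payload 3.1 kg.
Tool frame: the origin (TCP) lies at the very end of the fingers, on their centre line; the grasp point (between the pads) lies env.hold_point_z behind it (env.hold_point_z is the distance from the TCP to the grasp point, in mm); x points along the fingers, y is the direction in which the jaws open and shut, and the axes are right-handed (so a half turn about x gives the same grasp; the last joint's range is limited). The gripper opens to 85 mm and grips with 20 to 120 N. Pads are 22 mm wide; open, the fingers measure 114 mm over their backs; the gripper's body (76 mm by 85 mm) begins 54 mm behind the grasp point. The pads swing forward as they close: fully open they stand 13 mm farther back than shut.
Start: joints at [1.065, 0.527, 1.433, -0, 1.181, -0.178], TCP at [200.593, 591.912, 231.31] pointing down, gripper open.
Joint ranges: [-3.08, 3.08], [-0.75, 2.2], [0.22, 2.44], [-1.43, 4.57], [0, 2.65], [-2.85, 2.85]. Speed limits (rad/s): [2.79, 2.79, 3.14, 3.14, 3.14, 3.14].

INTERFACE

Orientations are given as a unit quaternion [w, x, y, z].
In Python, from cell import env gives the robot as it stands. The module is installed in compiled form; this text tells all that it offers.
- The arm moves only by the shell command python3 -m crank 'ROWS' [FORCE]. ROWS is JSON, a list of rows, each a list of 7 numbers: the turn, a rotation vector about the tool's x, y, z in degrees, then the shift along the tool's x, y, z in cm, then the finger opening in cm, from 0 to 8.54. In form: [[rx, ry, rz, dx, dy, dz, hand], ...]. A call has 1 to 20 rows; each row shifts and turns the commanded pose from where the row before left it, along the tool's axes as they then stand; what a row does not reach is not made up. A row lasts 1/8 s, in which the tool goes at most 62.5 mm and 10.7 degrees, less where a joint would pass 70% of its speed; a pose out of reach is approached as far as the arm can. A call with a gripper value outside its range is refused whole. The fingers move at their own pace and stop on an object; FORCE is the grip in N (left out, the last holds). Time passes only in rows, so rows that do not move let the fingers close. It gives the time, the measured TCP pose, the force and the opening at its end, in the units of the state.
- env.get_state(): the state, without advancing time (a new reading comes with each control period).
- env.grab_frame(name): name is "side" or "top"; returns (picture, depth): 400x640x3 uint8, red, green, blue; 400x640 float32, mm along the optical axis (not along the pixel's ray), 0 where there is no reading.
- env.get_calibration(name): a dict with "intrinsics" (3x3 intrinsics, pixels), "camera_from_world" (4x4, takes a point from world to camera coordinates). Camera axes: x right, y up, looking along -z (the intrinsics and any distortion apply to the point x, -y, -z); pixel columns grow to the right and rows downward; lengths in mm; the calibration is good to about 2 mm. A picture is of the moment at which its call begins. get_calibration takes no time and is no camera call.
- env.sign_off(): hands the job in, once; it reports no verdict.
The state is a dict: "t": time; "joint_positions": joint angles; "qvel": joint speeds; "joint_efforts": joint torques, N m; "tcp_pos": TCP position; "orientation": TCP orientation; "force": force on the tool from outside, world axes, zero at the start; "wrist_torque": the same for the moment, N m; "gripper_width": finger opening in mm.
Only numpy, scipy, OpenCV 4.12 (cv2) and the standard library are available. Lean on these libraries where they do the work, as an engineer would, in place of code of your own. Each camera call takes 0.05 s, during which the arm holds its last target.

## Working session

There is one attempt and no reset: what is moved stays moved. The work goes in short steps, Python scripts to look and compute and a shell command to move; the robot and the scene stay as the last step left them, time stands still between calls to the robot, and variables do not carry over. Pictures are saved under pics/ and viewed, and the job is handed in when it is done.

```bash
mkdir -p pics
python3 - <<'E'
from cell import env
import cv2,numpy as np
for n in("top","side"):
    p,d=env.grab_frame(n); cv2.imwrite(f"pics/{n}0.png",p[:,:,::-1]); np.save(f"{n}_d0.npy",d); np.save(f"{n}_p0.npy",p)
    c=env.get_calibration(n); print(n,c)
print(env.get_state(),env.hold_point_z)
E
```

```text
top {'intrinsics': array([[373.82551048,   0.        , 320.66805306],
       [  0.        , 373.82551048, 200.77906032],
       [  0.        ,   0.        ,   1.        ]]), 'camera_from_world': array([[ 2.56361049e-02, -9.99618035e-01,  1.03234768e-02,
        -5.25310500e-01],
       [ 9.79561837e-01,  2.71799843e-02,  1.99298409e-01,
        -6.27055172e+02],
       [-1.99502876e-01,  5.00324900e-03,  9.79884468e-01,
        -8.56483249e+02],
       [ 0.00000000e+00,  0.00000000e+00,  0.00000000e+00,
         1.00000000e+00]])}
side {'intrinsics': array([[468.86128945,   0.        , 314.83577472],
       [  0.        , 468.86128945, 206.21990065],
       [  0.        ,   0.        ,   1.        ]]), 'camera_from_world': array([[-9.94411133e-01, -1.04601347e-01,  1.43197851e-02,
         6.24265181e+02],
       [ 6.94310934e-02, -5.45738375e-01,  8.35074218e-01,
        -9.41942514e+01],
       [-7.95350315e-02,  8.31401337e-01,  5.49950902e-01,
        -1.13428870e+03],
       [ 0.00000000e+00,  0.00000000e+00,  0.00000000e+00,
         1.00000000e+00]])}
{'t': 0.1, 'joint_positions': array([ 1.06547939e+00,  5.28419568e-01,  1.43375504e+00, -5.17814863e-06,
        1.18140255e+00, -1.78545380e-01]), 'qvel': array([ 0.00018228, -0.0016159 , -0.00376464,  0.00091082,  0.00047542,
       -0.00025033]), 'joint_efforts': array([-4.52935401e-04, -4.43308067e+01, -1.78586054e+01, -3.14621038e-04,
        3.85208215e-03,  6.51111890e-06]), 'tcp_pos': array([200.30479875, 591.36231284, 230.40906983]), 'orientation': array([ 0.69745579,  0.11435554,  0.69792312, -0.11567869]), 'force': array([-0.37088502,  1.0538956 , -0.38682514]), 'wrist_torque': array([ 0.01174999, -0.01683343,  0.01176759]), 'gripper_width': 85.13390896506198} 18.700000000000003
```

View pics/top0.png

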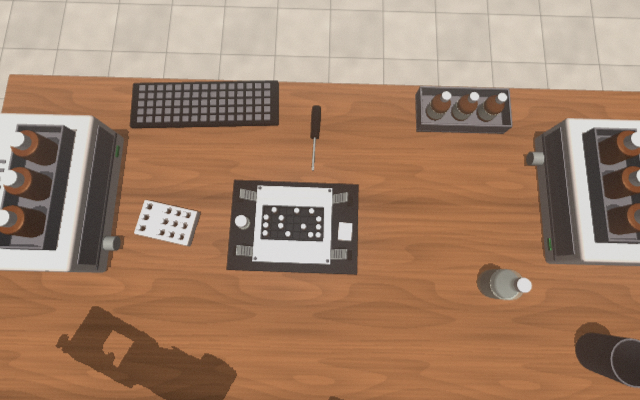

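View pics/side0.png

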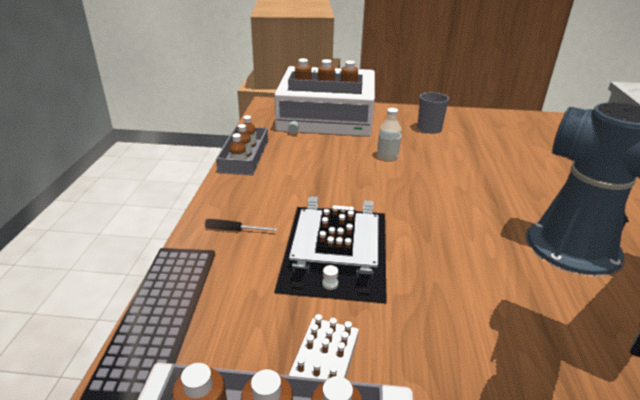

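The top view shows the white plate at about (255–332, 186–265), the jar at (241,221), the box at (345,231) and levers at (247,195), (340,197), (244,251) and (339,254). Next I'll refine the plate pose.

```bash
cat > h.py <<'E'
import numpy as np,cv2
from cell import env
def proj(n,P):
    c=env.get_calibration(n);P=np.atleast_2d(P);q=(c["camera_from_world"]@np.c_[P,np.ones(len(P))].T).T[:,:3]
    q=q*[1,-1,-1];u=(c["intrinsics"]@q.T).T;return u[:,:2]/u[:,2:]
def unproj_d(n,d):
    c=env.get_calibration(n);K=c["intrinsics"];v,u=np.mgrid[:400,:640]
    q=np.stack([(u-K[0,2])/K[0,0]*d,-(v-K[1,2])/K[1,1]*d,-d,np.ones_like(d)],-1)
    return (q@np.linalg.inv(c["camera_from_world"]).T)[...,:3]
E
python3 - <<'E'
from h import *
d=np.load("top_d0.npy");p=np.load("top_p0.npy");X=unproj_d("top",d)
m=np.zeros(d.shape,bool);m[170:280,225:360]=1
m&=(abs(X[...,2]-44.8)<6)&(p.min(-1)>150)
mm=m.astype(np.uint8)
nl,lab,st,ce=cv2.connectedComponentsWithStats(mm);print(st)
k=1+st[1:,4].argmax();pts=X[lab==k];print(len(pts),np.median(pts[:,2]))
print("rect mm",cv2.minAreaRect(pts[:,:2].astype(np.float32)), cv2.boxPoints(cv2.minAreaRect(pts[:,:2].astype(np.float32))))
im=cv2.resize(p[165:285,220:365,::-1],None,fx=5,fy=5,interpolation=cv2.INTER_CUBIC);cv2.imwrite("pics/z0.png",im)
p=np.load("side_p0.npy");im=cv2.resize(p[190:305,270:400,::-1],None,fx=5,fy=5,interpolation=cv2.INTER_CUBIC);cv2.imwrite("pics/zs0.png",im)
E
```

```text
[[     0      0    640    400 252339]
 [   258    186      2      1      2]
 [   252    186     80     78   3554]
 [   235    215     12     12    105]]
3554 45.229737461948446
rect mm ((571.4268188476562, 84.33169555664062), (189.14190673828125, 188.7397003173828), 89.44110870361328) [[476.13898    -9.3142395]
 [664.8697    -11.155273 ]
 [666.71466   177.97763  ]
 [477.98395   179.81866  ]]
```

View pics/z0.png

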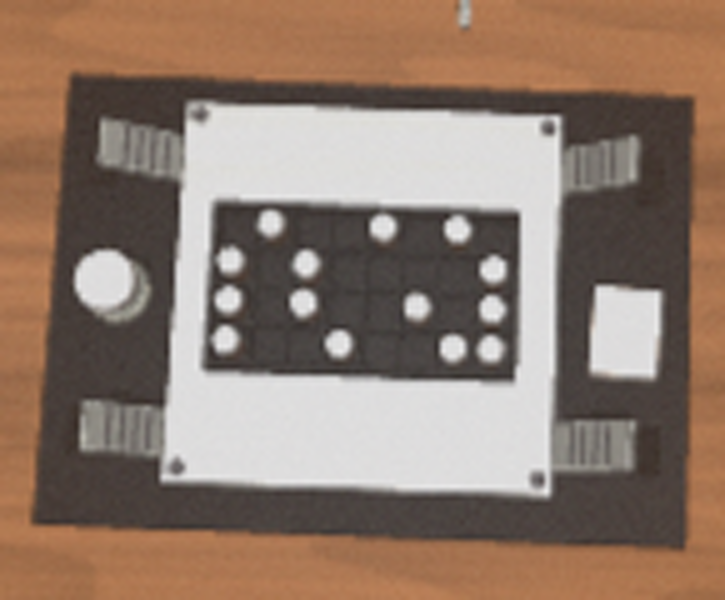

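View pics/zs0.png

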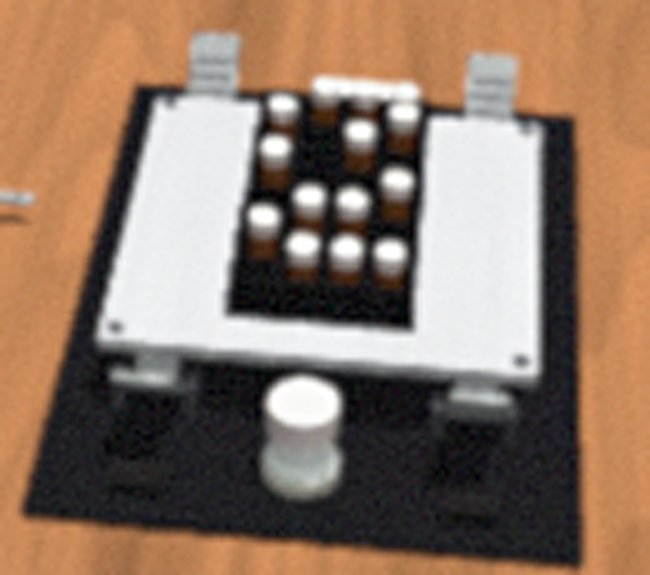

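```bash
cat >> h.py <<'E'
from scipy.spatial.transform import Rotation as R
def rot(s): 
    q=s["orientation"];return R.from_quat([q[1],q[2],q[3],q[0]])
C=np.array([571.4,84.3]);th=np.deg2rad(-0.56)
def W(x,y): return C+np.array([[np.cos(th),-np.sin(th)],[np.sin(th),np.cos(th)]])@[x,y]
def rel(target):
    s=env.get_state();r=rot(s);print("t",s["t"],"tcp",s["tcp_pos"].round(1),"F",s["force"].round(1))
    print("tool-frame cm", (r.inv().apply(np.array(target)-s["tcp_pos"])/10).round(2))
    print(r.as_matrix().round(3))
E
python3 - <<'E'
from h import *
s=env.get_state();r=rot(s);print(r.as_matrix().round(3))
for w in ([[0,0,1],[0,1,0],[-1,0,0]],[[0,0,-1],[0,-1,0],[-1,0,0]],[[0,1,0],[0,0,-1],[-1,0,0]],[[0,-1,0],[0,0,1],[-1,0,0]]):
    M=np.array(w,float)
    if np.linalg.det(M)<0: continue
    print(M.tolist(),np.rad2deg((r.inv()*R.from_matrix(M)).as_rotvec()).round(2))
for n,x,y in(("nl",-77,70),("nr",-77,-70),("fl",77,70),("fr",77,-70)):print(n,W(x,y).round(1))
rel([*W(-77,70),100])
E
```

```text
[[-0.001  0.321  0.947]
 [-0.002  0.947 -0.321]
 [-1.    -0.002 -0.   ]]
[[0.0, 0.0, 1.0], [0.0, 1.0, 0.0], [-1.0, 0.0, 0.0]] [-18.72  -0.04   0.11]
[[0.0, 0.0, -1.0], [0.0, -1.0, 0.0], [-1.0, 0.0, 0.0]] [1.6128e+02 1.5000e-01 5.0000e-02]
[[0.0, 1.0, 0.0], [0.0, 0.0, -1.0], [-1.0, 0.0, 0.0]] [7.128e+01 5.000e-02 1.100e-01]
[[0.0, -1.0, 0.0], [0.0, 0.0, 1.0], [-1.0, 0.0, 0.0]] [-1.0872e+02 -1.2000e-01  6.0000e-02]
nl [495.1 155. ]
nr [493.7  15.1]
fl [649.1 153.5]
fr [647.7  13.6]
t 0.1 tcp [200.3 591.4 230.4] F [-0.4  1.1 -0.4]
tool-frame cm [ 13.09 -31.83  41.93]
[[-0.001  0.321  0.947]
 [-0.002  0.947 -0.321]
 [-1.    -0.002 -0.   ]]
```

```bash
python3 -m crank '[[-9.36,0,0,0,0,0,0],[-9.36,0,0,0,0,0,0],[0,0,0,0.3,-3.63,2.46,0],[0,0,0,0.3,-3.63,2.46,0],[0,0,0,0.3,-3.63,2.46,0],[0,0,0,0.3,-3.63,2.46,0],[0,0,0,0.3,-3.63,2.46,0],[0,0,0,0.3,-3.63,2.46,0],[0,0,0,0.3,-3.63,2.46,0],[0,0,0,0.3,-3.63,2.46,0],[0,0,0,0.3,-3.63,2.46,0],[0,0,0,0.3,-3.63,2.46,0],[0,0,0,0.3,-3.63,2.46,0],[0,0,0,0.3,-3.63,2.46,0],[0,0,0,2,0,0,0],[0,0,0,2,0,0,0],[0,0,0,2,0,0,0],[0,0,0,2,0,0,0],[0,0,0,0,0,0,0],[0,0,0,0,0,0,0]]'
python3 - <<'E'
from h import *
rel([*W(-77,70),60])
E
```

```text
t: 2.6
tcp_pos: [496.0, 156.3, 115.7]
orientation: [0.707, 0.0, 0.707, 0.0]
force: [0.5, -0.1, -0.6]
gripper_width: -0.4
t 2.6 tcp [496.  156.3 115.7] F [ 0.5 -0.1 -0.6]
tool-frame cm [ 5.57 -0.13 -0.1 ]
[[ 0. -0.  1.]
 [ 0.  1.  0.]
 [-1.  0.  0.]]
```

```bash
python3 -m crank '[[0,0,0,1.4,-0.13,-0.1,0],[0,0,0,1.4,0,0,0],[0,0,0,1.4,0,0,0],[0,0,0,1.4,0,0,0],[0,0,0,0,0,0,0],[0,0,0,0,0,0,0]]' ; python3 -m crank '[[0,0,0,0.5,0,0,0],[0,0,0,0.4,0,0,0],[0,0,0,0.2,0,0,0],[0,0,0,0,0,0,0]]'
```

```text
t: 3.35
tcp_pos: [494.9, 155.0, 59.2]
orientation: [0.707, -0.0, 0.707, -0.0]
force: [0.3, 0.8, 0.4]
gripper_width: -0.0
t: 3.85
tcp_pos: [494.7, 155.0, 48.2]
orientation: [0.707, -0.0, 0.707, -0.0]
force: [0.1, 0.1, 0.4]
gripper_width: 0.1
```

```bash
for i in 1; do python3 -m crank '[[0,0,0,0.2,0,0,0],[0,0,0,0.05,0,0,0],[0,0,0,0,0,0,0]]'; python3 -m crank '[[0,0,0,0.1,0,0,0],[0,0,0,0,0,0,0]]';python3 -m crank '[[0,0,0,0.1,0,0,0],[0,0,0,0,0,0,0]]'; done
```

```text
t: 4.22
tcp_pos: [494.8, 155.0, 45.8]
orientation: [0.707, 0.0, 0.707, -0.0]
force: [-0.3, -0.3, 0.5]
gripper_width: -0.0
t: 4.47
tcp_pos: [494.8, 155.0, 44.9]
orientation: [0.707, 0.0, 0.707, -0.0]
force: [-0.1, -0.1, 0.3]
gripper_width: 0.3
t: 4.72
tcp_pos: [494.9, 155.0, 44.8]
orientation: [0.707, -0.0, 0.707, 0.0]
force: [-1.3, 0.3, 9.2]
gripper_width: -0.0
```

Near-left is firm: 9 N with no sink. Next is near-right. I'll stay high enough while crossing to clear the vials, which reach 80 mm.

```bash
python3 -m crank '[[0,0,0,-1.5,0,0,0],[0,0,0,-3,0,0,0],[0,0,0,0,-3.5,0,0],[0,0,0,0,-3.5,0,0],[0,0,0,0,-3.5,0,0],[0,0,0,0,-3.5,0,0],[0,0,0,1.5,0,-0.1,0],[0,0,0,1.5,0,0,0],[0,0,0,1.2,0,0,0],[0,0,0,0,0,0,0],[0,0,0,0,0,0,0]]'; python3 -m crank '[[0,0,0,0.1,0,0,0],[0,0,0,0,0,0,0]]';python3 -m crank '[[0,0,0,0.1,0,0,0],[0,0,0,0,0,0,0]]';python3 -m crank '[[0,0,0,0.1,0,0,0],[0,0,0,0,0,0,0]]'
```

```text
t: 6.1
tcp_pos: [493.8, 15.4, 46.8]
orientation: [0.707, -0.0, 0.707, 0.0]
force: [-0.1, 0.8, 0.1]
gripper_width: -0.2
t: 6.35
tcp_pos: [493.9, 15.1, 46.0]
orientation: [0.707, -0.0, 0.707, 0.0]
force: [-0.5, 0.6, -0.1]
gripper_width: -0.1
t: 6.6
tcp_pos: [493.9, 15.0, 44.9]
orientation: [0.707, 0.0, 0.707, -0.0]
force: [-0.9, 0.2, 0.4]
gripper_width: -0.2
t: 6.85
tcp_pos: [493.9, 15.0, 44.8]
orientation: [0.707, -0.0, 0.707, -0.0]
force: [-1.6, 0.2, 9.5]
gripper_width: -0.1
```

Near-right is firm too. Now far-right, with a crossing height of about 90 mm along y=14, clear of the tray's vials on its right edge.

```bash
python3 -m crank '[[0,0,0,-1.5,0,0,0],[0,0,0,-4,0,0,0],[0,0,0,0,0,3.9,0],[0,0,0,0,0,3.9,0],[0,0,0,0,0,3.8,0],[0,0,0,0,-0.1,3.8,0],[0,0,0,0,0,0,0],[0,0,0,2,0,0,0],[0,0,0,2,0,0,0],[0,0,0,1.2,0,0,0],[0,0,0,0,0,0,0],[0,0,0,0,0,0,0]]'; python3 -m crank '[[0,0,0,0.1,0,0,0],[0,0,0,0,0,0,0]]';python3 -m crank '[[0,0,0,0.1,0,0,0],[0,0,0,0,0,0,0]]';python3 -m crank '[[0,0,0,0.1,0,0,0],[0,0,0,0,0,0,0]]'
```

```text
t: 8.35
tcp_pos: [647.2, 14.0, 46.1]
orientation: [0.707, 0.0, 0.707, 0.0]
force: [-0.3, -0.9, 0.6]
gripper_width: 0.3
t: 8.6
tcp_pos: [647.6, 14.0, 45.6]
orientation: [0.707, 0.0, 0.707, -0.0]
force: [-0.6, -0.6, -0.5]
gripper_width: 0.3
t: 8.85
tcp_pos: [647.9, 14.0, 45.0]
orientation: [0.707, 0.0, 0.707, -0.0]
force: [-0.3, -1.3, 0.6]
gripper_width: -0.3
t: 9.1
tcp_pos: [647.9, 14.0, 44.9]
orientation: [0.707, -0.0, 0.707, -0.0]
force: [-1.9, 0.4, 6.3]
gripper_width: 0.1
```

```bash
python3 -m crank '[[0,0,0,0.06,0,0,0],[0,0,0,0,0,0,0]]'; python3 -m crank '[[0,0,0,-1.5,0,0,0],[0,0,0,-4,0,0,0],[0,0,0,0,3.5,0,0],[0,0,0,0,3.5,0,0],[0,0,0,0,3.5,0,0],[0,0,0,0,3.5,0.1,0],[0,0,0,0,0,0,0],[0,0,0,2,0,0,0],[0,0,0,2,0,0,0],[0,0,0,1.2,0,0,0],[0,0,0,0,0,0,0],[0,0,0,0,0,0,0]]'; python3 -m crank '[[0,0,0,0.1,0,0,0],[0,0,0,0,0,0,0]]';python3 -m crank '[[0,0,0,0.1,0,0,0],[0,0,0,0,0,0,0]]';python3 -m crank '[[0,0,0,0.1,0,0,0],[0,0,0,0,0,0,0]]'
```

```text
t: 9.35
tcp_pos: [647.9, 14.0, 44.9]
orientation: [0.707, -0.0, 0.707, -0.0]
force: [-3.1, -0.2, 9.2]
gripper_width: -0.0
t: 10.85
tcp_pos: [649.1, 153.7, 46.2]
orientation: [0.707, 0.0, 0.707, -0.0]
force: [-0.7, 0.2, 0.5]
gripper_width: -0.1
t: 11.1
tcp_pos: [649.0, 154.1, 45.5]
orientation: [0.707, 0.0, 0.707, 0.0]
force: [-0.0, 0.1, 1.0]
gripper_width: -0.3
t: 11.35
tcp_pos: [649.1, 154.1, 44.8]
orientation: [0.707, 0.0, 0.707, 0.0]
force: [-0.1, 0.4, 2.5]
gripper_width: 0.2
t: 11.6
tcp_pos: [649.1, 154.2, 43.7]
orientation: [0.707, 0.0, 0.707, 0.0]
force: [-1.4, 0.8, 4.7]
gripper_width: -0.1
```

Far-left gives. I'll keep pressing until it reaches the hard stop.

```bash
for i in 1; do python3 -m crank '[[0,0,0,0.1,0,0,0],[0,0,0,0,0,0,0]]'; python3 -m crank '[[0,0,0,0.1,0,0,0],[0,0,0,0,0,0,0]]'; python3 -m crank '[[0,0,0,0.1,0,0,0],[0,0,0,0,0,0,0],[0,0,0,0,0,0,0]]'; python3 -m crank '[[0,0,0,0.08,0,0,0],[0,0,0,0,0,0,0],[0,0,0,0,0,0,0]]';done
```

```text
t: 11.85
tcp_pos: [649.2, 154.2, 42.6]
orientation: [0.707, 0.0, 0.707, 0.0]
force: [-0.5, -0.3, 5.8]
gripper_width: 0.2
t: 12.1
tcp_pos: [649.2, 154.2, 41.7]
orientation: [0.707, 0.0, 0.707, 0.0]
force: [-0.8, 0.7, 6.4]
gripper_width: 0.3
t: 12.48
tcp_pos: [649.2, 154.3, 41.2]
orientation: [0.708, 0.0, 0.707, 0.0]
force: [0.1, 0.7, 7.3]
gripper_width: 0.1
t: 12.85
tcp_pos: [649.3, 154.3, 41.1]
orientation: [0.708, 0.0, 0.707, 0.0]
force: [-1.8, 0.4, 11.2]
gripper_width: 0.1
```

The corner sank about 3.7 mm and then hit its stop, with 11 N on the tool. Now I'll release it gently and move over the far-left lever.

```bash
python3 -m crank '[[0,0,0,-0.2,0,0,0],[0,0,0,-0.2,0,0,0],[0,0,0,-0.4,0,0,0],[0,0,0,-2,0,0,0],[0,0,0,-2,0,0,0],[0,0,0,0,2.8,-0.3,0],[0,0,0,0,2.7,-0.37,0],[0,0,0,0,0,0,0],[0,0,0,1,0,0,0],[0,0,0,0.8,0,0,0],[0,0,0,0,0,0,0],[0,0,0,0,0,0,0]]'
python3 - <<'E'
from h import *
rel([*W(70,125),18])
p,d=env.grab_frame("side");im=cv2.resize(p[170:305,250:410,::-1],None,fx=4,fy=4,interpolation=cv2.INTER_CUBIC);cv2.imwrite("pics/zs1.png",im)
E
```

```text
t: 14.35
tcp_pos: [642.2, 208.4, 69.1]
orientation: [0.707, 0.0, 0.707, -0.0]
force: [-0.8, 0.6, -0.1]
gripper_width: 0.1
t 14.35 tcp [642.2 208.4  69.1] F [-0.8  0.6 -0.1]
tool-frame cm [5.11 0.02 0.05]
[[-0.     0.001  1.   ]
 [-0.     1.    -0.001]
 [-1.    -0.    -0.   ]]
```

View pics/zs1.png

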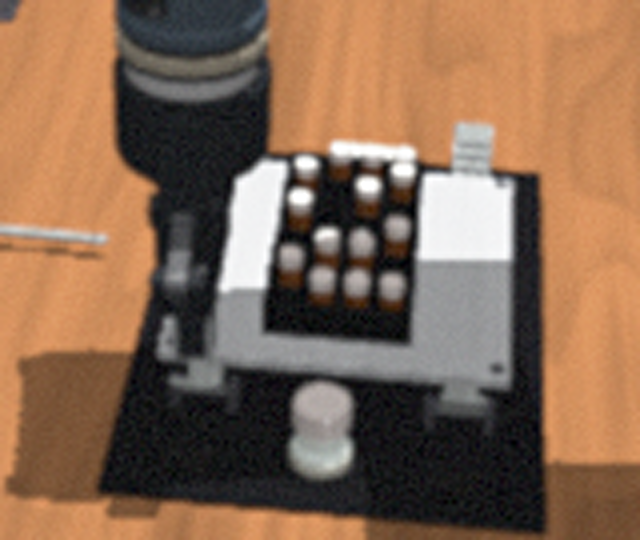

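The side view shows the fingertip near zoom (170,350) and the far-left lever tip near (200,375). Before pressing I'll check the lever's x position by projection.

Run:
```python
from h import *
s=env.get_state()
f=lambda n,P:((proj(n,P)-[250,170])*4).round(0).tolist()
print("tcp",f("side",s["tcp_pos"]))
a=.78
for dx in(-12,12):
  for yy in (91+60*np.cos(a),):
    print("tip",f("side",[*W(70+dx,yy),16+60*np.sin(a)+1]), f("side",[*W(-70+dx,yy),16+60*np.sin(a)+1]))
p,d=env.grab_frame("side");X=unproj_d("side",d)
for nm,(u0,u1,v0,v1) in {"fl":(286,312,245,275),"nl":(355,376,262,275)}.items():
  q=X[v0:v1,u0:u1].reshape(-1,3)
  q=q[(q[:,2]>46)&(q[:,2]<62)&(q[:,1]>188)];print(nm,len(q),q.min(0).round(0) if len(q) else '',q.max(0).round(0) if len(q) else '')
d0=np.load("side_d0.npy");X=unproj_d("side",d0);q=X[235:285,280:385].reshape(-1,3)
q=q[(q[:,2]>48)&(q[:,2]<66)&(q[:,1]>188)]
for lo,hi in((450,540),(600,690)):
  k=q[(q[:,0]>lo)&(q[:,0]<hi)];print(len(k),k.min(0).round(),k.max(0).round(),k.mean(0).round())
d0=np.load("top_d0.npy");X=unproj_d("top",d0);q=X[180:270,225:262].reshape(-1,3)
q=q[(q[:,2]>35)&(q[:,2]<66)&(q[:,1]>188)]
for lo,hi in((450,540),(600,690)):
  k=q[(q[:,0]>lo)&(q[:,0]<hi)];print(len(k),k.min(0).round(),k.max(0).round(),k.mean(0).round())
```

```text
tcp [[191.0, 348.0]]
tip [[211.0, 376.0]] [[483.0, 399.0]]
tip [[166.0, 372.0]] [[436.0, 395.0]]
fl 26 [630. 213.  48.] [653. 221.  58.]
nl 31 [490. 210.  46.] [513. 219.  60.]
28 [490. 213.  50.] [513. 221.  61.] [501. 217.  57.]
24 [630. 215.  52.] [653. 221.  58.] [642. 218.  55.]
128 [491. 189.  35.] [515. 217.  65.] [503. 204.  50.]
123 [631. 189.  35.] [655. 219.  62.] [642. 204.  48.]
```

The lever is centred at x≈642, under the tip. Pressing down.

```bash
python3 -m crank '[[0,0,0,0.5,0,0,0],[0,0,0,0.5,0,0,0],[0,0,0,0.4,0,0,0],[0,0,0,0.3,0,0,0],[0,0,0,0.3,0,0,0],[0,0,0,0,0,0,0]]'; python3 -m crank '[[0,0,0,0.3,0,0,0],[0,0,0,0.3,0,0,0],[0,0,0,0.3,0,0,0],[0,0,0,0.3,0,0,0],[0,0,0,0,0,0,0]]'
```

```text
t: 15.2
tcp_pos: [642.3, 209.0, 49.3]
orientation: [0.707, 0.0, 0.707, -0.0]
force: [-0.6, -0.7, 0.0]
gripper_width: -0.1
t: 15.82
tcp_pos: [641.9, 208.9, 36.9]
orientation: [0.707, -0.0, 0.707, -0.0]
force: [1.0, -0.3, 0.7]
gripper_width: 0.1
```

```bash
python3 -m crank '[[0,0,0,0.3,0,0,0],[0,0,0,0.3,0,0,0],[0,0,0,0.3,0,0,0],[0,0,0,0.3,0,0,0],[0,0,0,0.3,0,0,0],[0,0,0,0,0,0,0],[0,0,0,0,0,0,0]]'; python3 -m crank '[[0,0,0,0.2,0,0,0],[0,0,0,0.1,0,0,0],[0,0,0,0,0,0,0],[0,0,0,0,0,0,0]]'
```

```text
t: 16.7
tcp_pos: [641.6, 208.5, 21.9]
orientation: [0.707, -0.0, 0.708, -0.0]
force: [0.1, -0.7, 0.1]
gripper_width: 0.1
t: 17.2
tcp_pos: [641.7, 208.8, 19.3]
orientation: [0.707, -0.0, 0.707, -0.0]
force: [-0.5, 0.7, 1.8]
gripper_width: -0.1
```

```bash
python3 -m crank '[[0,0,0,0.1,0,0,0],[0,0,0,0.1,0,0,0],[0,0,0,0,0,0,0]]';python3 -m crank '[[0,0,0,0.05,0,0,0],[0,0,0,0.05,0,0,0],[0,0,0,0,0,0,0]]'
python3 - <<'E'
from h import *
p,d=env.grab_frame("side");im=cv2.resize(p[170:305,250:410,::-1],None,fx=4,fy=4,interpolation=cv2.INTER_CUBIC);cv2.imwrite("pics/zs2.png",im)
E
```

```text
t: 17.58
tcp_pos: [641.8, 208.9, 18.0]
orientation: [0.707, -0.0, 0.707, -0.0]
force: [-2.7, -0.1, 6.4]
gripper_width: 0.1
t: 17.95
tcp_pos: [641.8, 208.9, 17.9]
orientation: [0.707, -0.0, 0.707, -0.0]
force: [-3.6, -0.8, 9.7]
gripper_width: -0.1
```

View pics/zs2.png

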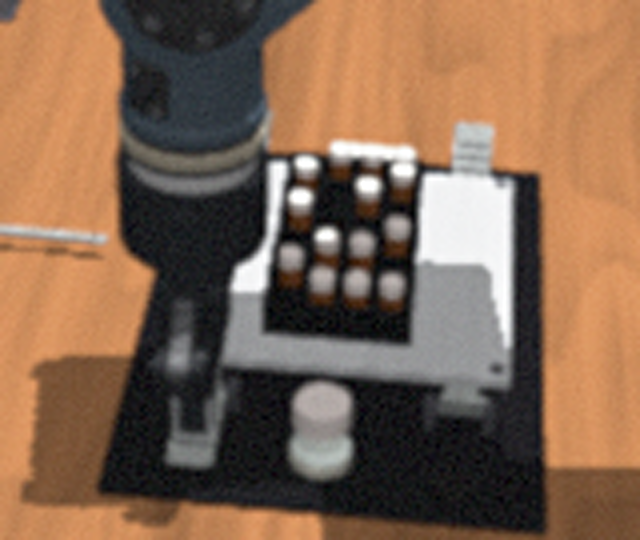

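The far-left lever now lies flat, seen at zoom (195,435), with its top at z = 18 and the tool against the stop at 10 N. Now I'll hold briefly, back off and clear the view.

```bash
python3 -m crank '[[0,0,0,0,0,0,0],[0,0,0,-0.3,0,0,0],[0,0,0,-1,0,0,0],[0,0,0,-3,0,0,0],[0,0,0,-4,0,0,0],[0,0,0,-4,0,0,0],[0,0,0,-4,0,0,0],[0,0,0,-2,2,-2,0],[0,0,0,0,4,-3,0],[0,0,0,0,4,-3,0],[0,0,0,0,4,-3,0],[0,0,0,0,4,-3,0],[0,0,0,0,4,-3,0],[0,0,0,0,0,0,0],[0,0,0,0,0,0,0]]'
python3 - <<'E'
from h import *
p,d=env.grab_frame("top");X=unproj_d("top",d)
m=np.zeros(d.shape,bool);m[170:280,225:360]=1
m&=(abs(X[...,2]-44.8)<6)&(p.min(-1)>150)
_,lab,st,_=cv2.connectedComponentsWithStats(m.astype(np.uint8));k=1+st[1:,4].argmax();q=X[lab==k]
r=cv2.minAreaRect(q[:,:2].astype(np.float32));print(r,np.linalg.lstsq(np.c_[q[:,:2]-q[:,:2].mean(0),np.ones(len(q))],q[:,2],rcond=None)[0])
for n,sx,sy in(("nl",-1,1),("nr",-1,-1),("fl",1,1),("fr",1,-1)):
  a,b=W(70*sx,119*sy); k=X[(abs(X[...,0]-a)<14)&(abs(X[...,1]-b)<14)];print(n,np.percentile(k[:,2],90).round(1))
cv2.imwrite("pics/z3.png",cv2.resize(p[165:285,220:365,::-1],None,fx=4,fy=4,interpolation=cv2.INTER_CUBIC))
p,d=env.grab_frame("side");cv2.imwrite("pics/zs3.png",cv2.resize(p[170:305,250:410,::-1],None,fx=4,fy=4,interpolation=cv2.INTER_CUBIC))
E
```

```text
t: 19.88
tcp_pos: [472.3, 429.0, 199.6]
orientation: [0.707, -0.0, 0.707, 0.0]
force: [0.4, -0.3, 0.9]
gripper_width: -0.1
((571.5136108398438, 84.39811706542969), (189.38980102539062, 189.1866912841797), 89.54804992675781) [ 7.98131324e-04 -2.33621072e-04  4.52131589e+01]
nl 60.1
nr 58.3
fl 20.7
fr 60.1
```

View pics/z3.png

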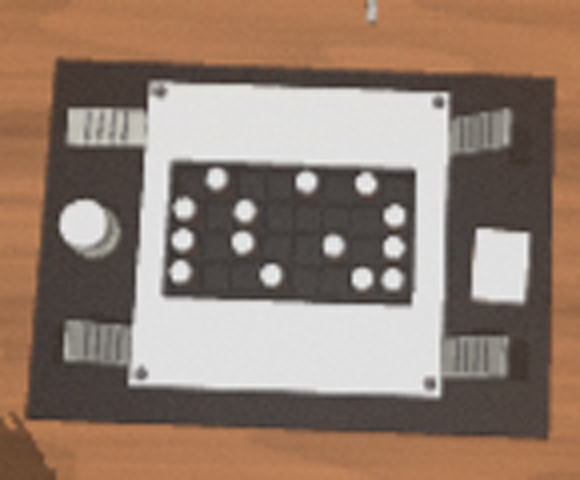

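View pics/zs3.png

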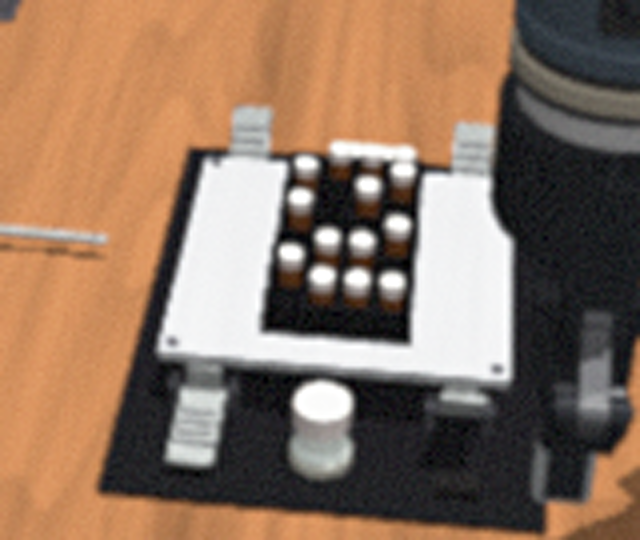

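Both views show the far-left lever flat at top-zoom (105,127) and side-zoom (197,425). The other three are raised, and the plate, vials, jar and box have not moved.

```bash
python3 -c "
from cell import env
print(env.sign_off())"
```

```text
the job is handed in; nothing more can be done
None
```

The rocking corner is the far-left one. I pressed its shim lever flat, backed off and handed the job in at about 20 s.

- **Corner test:** Near-left, near-right and far-right took about 9 N without sinking. Far-left sank about 3.7 mm at 3 to 7 N, then hit its stop with 11 N on the tool.
- **Lever:** I pressed it down until the fingertip was at z = 18 mm and the force reached 10 N against the stop. In the last pictures the depth reading there is about 20.7 mm (upper percentile, with noise), against 58 to 60 mm at the other three, which are still raised.
- **Plate:** It is level to within about 0.001 rad and its measured centre moved 0.1 mm.
- **Surroundings:** The vials, jar and box look unmoved in the pictures. I did not re-measure the bottle, rack or screwdriver, but the arm only passed well above the rack and nowhere near the other two. The arm is clear of everything.
- **Odd reading:** The tool showed only about 0 to 2 N at the pauses during the lever stroke, less than the stated 4 N or so. The final stop force and the pictures still agree that the lever is flat. No check failed.

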